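Span the colony with the sprung measuring forceps

TASK

Measure the colony in the petri dish that carries two red ticks: lift the sprung measuring forceps off their rest, bring their two points just above that dish, and squeeze the arms until one point stands over each tick, so that the gap between the points is the ticks' 24 mm. Work gently: the points must hover within a centimetre above the dish and never touch it, and neither the dish nor anything else on the bench may be moved. Finish while still holding the forceps there, squeezed to that gap and steady, so that the width can be read off.

Things in the scene. Friction and masses are not known exactly. Their poses are not given: they have to be found in the camera images.
- forceps_grip (a point): Middle of the sprung measuring forceps, between their two dark ribbed thumb pads and half-way up the 10 mm high arms: where fingers take them. +x along the forceps to the points, +y to the left arm, +z up. Pads 22 mm long, 14 mm high, rounded, crowns at x = 0, 38 mm over both if free. Bow (closed) end at x = -122 mm. Past x = 55 mm the shanks slope down, gilt, to the points at x = 75, z = -37 mm.
- point_left (a point): The left point of the forceps (y = +22 mm in the forceps_grip frame when free), at its very end, 37 mm below forceps_grip and 75 mm ahead of it.
- point_right (a point): The right point of the forceps (y = -22 mm in the forceps_grip frame when free), at its very end, 37 mm below forceps_grip and 75 mm ahead of it.
- forceps_left (a joint): How far each arm of the forceps is squeezed in, rad: 0 free (points 44 mm apart), 0.056 at 24 mm, stop at 0.10 (8 mm). The gap closes 1.71 mm for every 1 mm squeezed at the thumb pads, so 24 mm between the points means about 26.3 mm over the pads; the spring force there grows evenly from 0 to about 4 N per pad.
- forceps: The whole forceps: bright steel, 197 mm long, 42 g, bow end on the robot's side, two strip arms 2 mm thick and 10 mm high, a flat graduated arc bridging them (seen only). Lies level, balanced at the thumb pads, on the rest. Origin 105 mm behind and 5 mm below forceps_grip, same axes, at the hinge of the spring. Both arms always move in equally.
- rest: Fixed instrument rest of black coated steel: base plate 135 x 86 x 5 mm, two cross bars with tops 45 mm above the table at x = -55 and +55 mm, each between two upright 6 mm pins 55 mm tall at y = -38 and +38 mm. Origin under its centre; +x the way the forceps point (they lie along it within 0.04 rad). The thumb pads lie about 10 mm ahead of the centre, over the base plate.
- dish: The closed petri dish to measure: 90 mm across, 15 mm high, clear plastic, loose on the table, 60 g, amber agar with a small cream colony 24 mm across, thin black pen cross and two red ticks on its flat top. Origin under its centre; the ticks lie on its y axis, +x points roughly away from the robot (within 0.5 rad).
- tick_a (a point): Centre of one red ink tick (14 x 3.5 mm, long way along the dish's x axis) on the flat top of the dish, 15 mm above the table, 12 mm from its centre along its +y.
- tick_b (a point): Centre of the other red tick, 12 mm from the dish's centre along its -y; the two ticks are 24 mm apart.
- spare_dish: A like petri dish with a large green colony 48 mm across and no red ticks: leave it alone. 90 mm across, 15 mm high, origin under its centre.
- jar_a: Culture jar with a metal lid, 66 mm across, 87 mm high, loose, beyond the work area: leave alone. Origin under its centre.
- jar_b: A second culture jar like it: leave alone.
- tablet_bottle: Small white screw-capped bottle with a green label, 44 mm across, 75 mm high: leave alone. Origin under its centre.
- marker_pen: Red-capped white marker pen lying on the table, 133 mm long, 14 mm thick: leave alone. Origin under its middle.
Mind the look-alikes: they are no part of the job. Leave any blue look-alike of the dish alone.

How it is judged:
On the way, in this order (a step that is already met when the one before it is completed fails the run):
1. the forceps are lifted clear of the rest in the fingers (z of forceps in the frame of rest above 0.06 m and contact force between forceps and rest below 0.05 N and contact force between the fingers and forceps above 0.5 N), for 0.2 s.
2. the points hover over the two red ticks, squeezed to their gap (((horizontal distance between point_left and tick_a below 0.005 m and horizontal distance between point_right and tick_b below 0.005 m) or (horizontal distance between point_left and tick_b below 0.005 m and horizontal distance between point_right and tick_a below 0.005 m)) and distance between point_left and point_right between 0.022 and 0.026 m and z of point_left in the frame of dish between 0.0155 and 0.027 m and z of point_right in the frame of dish between 0.0155 and 0.027 m and contact force between forceps and dish below 0.1 N and contact force between forceps and rest below 0.05 N and contact force between the fingers and forceps above 0.5 N and linear speed of forceps below 0.02 m/s and angular speed of forceps below 0.2 rad/s), for 0.5 s.
At the end, for the whole second after the job is handed in: The forceps are held in the fingers and touch neither dish nor rest; each point is within 5 mm (seen from above) of its own tick (either way round), 0.5 to 12 mm above the dish's top; the gap between the points is 22 to 26 mm; the forceps are steady (under 20 mm/s and 0.2 rad/s) (all of step 2); the arm keeps its last pose, push and grip.
It fails at once if the forceps touch the dish with the ticks (over 0.2 N) (contact force between forceps and dish above 0.2 N).
It fails at once if the dish with the ticks is moved (over 6 mm) (distance of dish from where it was at the start of the episode above 0.006 m).
It fails at once if another thing on the bench is moved (over 15 mm) (distance of any of spare_dish, jar_a, jar_b, tablet_bottle, marker_pen from where it was at the start of the episode above 0.015 m).
It also fails if it takes over 40 s, if anything falls off the work surface, if the arm or the gripper's body presses on something with over 40 N, if the wrist force passes 120 N, or if a joint passes its speed limit or range.

ROBOT

A 6-joint arm with a two-finger parallel gripper is mounted at the origin on the work surface. World frame = base frame: x ahead of the robot, y to its left, z up, the work surface at z = 0. Lengths are in m, angles in rad, forces in N, time in s.
With the tool pointing down it reaches from about 0.275 to 0.825 m from the base axis. Payload 4.9 kg.
Tool frame: the origin (TCP) lies midway between the tips of the shut fingers; the grasp point (between the pads) lies bot.pinch_z behind it (bot.pinch_z is the distance from the TCP to the grasp point, in m); z points along the fingers, y is the line along which they close (so a half turn about z gives the same grasp; the last joint's range is limited). The gripper opens to 85 mm and grips with 20 to 120 N. Pads are 22 mm wide; open, the fingers measure 114 mm over their backs; the gripper's body (76 mm by 85 mm) begins 54 mm behind the grasp point. The pads swing forward as they close: fully open they stand 13 mm farther back than shut.
Start: joints at [-1.271, 0.326, -0.193, 1.052, 0, 1.437], TCP at [0.231, -0.499, 0.231] pointing down, gripper open.
Joint ranges: [-2.65, 2.65], [-0.97, 1.79], [-1.3, 1.35], [-1.93, 2.1], [-1.47, 1.37], [-3.14, 3.14]. Speed limits (rad/s): [2.57, 2.57, 3.14, 3.14, 3.14, 3.14].

INTERFACE

Orientations are given as a unit quaternion [w, x, y, z].
In Python, from rig import status, vision, hand_in, bot gives the robot as it stands. The module is installed in compiled form; this text tells all that it offers.
- The arm moves only by the shell command python3 -m handwheel 'ROWS' [FORCE]. ROWS is a JSON object of lists of equal length, an entry for each row: "hand": the opening, from -1 (shut) to 1 (fully open); "linear": the shift along the tool's x, y, z in m, a list of three; "twist": the turn about the tool's z in rad. A call has 1 to 12 rows; each row shifts and turns the commanded pose from where the row before left it, along the tool's axes as they then stand; what a row does not reach is not made up. A row lasts 1/8 s, in which the tool goes at most 62.5 mm and 10.7 degrees, less where a joint would pass 70% of its speed; a pose out of reach is approached as far as the arm can. A call is refused whole if a number of a shift passes 0.0625 or a number of a turn 0.188, either way. A call with a gripper value outside its range is refused whole. The fingers move at their own pace and stop on an object; FORCE is the grip in N (left out, the last holds). Time passes only in rows, so rows that do not move let the fingers close. It gives the time, the measured TCP pose, the force, the opening and the grip force at its end, in the units of the state.
- status.read_state(): the state, without advancing time (a new reading comes with each control period).
- vision.capture(name): name is "scene" or "top"; returns the picture (480x640x3 uint8, red, green, blue); there is no depth.
- vision.camera_params(name): a dict with "mtx" (3x3 intrinsics, pixels), "rvec" (rotation vector, rad) and "tvec" (3), from world to camera coordinates, as OpenCV has them. Camera axes: x right, y down, z forward; pixel columns grow to the right and rows downward; lengths in m; the calibration is good to about 2 mm. A picture is of the moment at which its call begins. camera_params takes no time and is no camera call.
- hand_in(): hands the job in; it is judged then, once.
The state is a dict: "clock": time; "q": joint angles; "joint_velocities": joint speeds; "joint_torque": joint torques, N m; "position": TCP position; "tcp_rot": TCP orientation; "force": force on the tool from outside, world axes, zero at the start; "torque": the same for the moment, N m; "opening": finger opening in m; "grip_force": force on a finger pad.
Only numpy, scipy, OpenCV 4.12 (cv2) and the standard library are available. Lean on these libraries where they do the work, as an engineer would, in place of code of your own. Each camera call takes 0.05 s, during which the arm holds its last target. There are 200 camera calls.

## Working session

There is one attempt and no reset: what is moved stays moved. The work goes in short steps, Python scripts to look and compute and a shell command to move; the robot and the scene stay as the last step left them, time stands still between calls to the robot, and variables do not carry over. Pictures are saved under pics/ and viewed, at most 10 in all, crops included, and the job is handed in when it is done.

```bash
mkdir -p pics; ls; python3 - <<'E'
from rig import status,vision,bot
import cv2
for n in("top","scene"):
    cv2.imwrite(f"pics/{n}0.png",vision.capture(n)[:,:,::-1])
s=status.read_state();print(s,bot.pinch_z)
for n in("top","scene"):print(vision.camera_params(n))
E
```

```text
pics
{'clock': 0.1, 'q': array([-1.27118587e+00,  3.26857604e-01, -1.93497003e-01,  1.05203023e+00,
       -1.43283347e-05,  1.43662038e+00]), 'joint_velocities': array([-0.00189349,  0.00016798,  0.00364714, -0.00144318, -0.00101842,
       -0.00092268]), 'joint_torque': array([ 3.30587762e-03, -4.44238365e+01,  2.63038498e+01,  7.84412638e-03,
       -2.48250205e-05, -1.47429307e-05]), 'position': array([ 0.23102768, -0.49852984,  0.2305818 ]), 'tcp_rot': array([-7.90949057e-04,  9.76570425e-01,  2.15196594e-01, -7.27635027e-05]), 'force': array([-0.1686267 , -0.41711303, -0.41096289]), 'torque': array([ 0.05233986, -0.00407863,  0.01631314]), 'grip_force': 0.0, 'opening': 0.08528327144191652} 0.0187
{'mtx': array([[463.84390433,   0.        , 321.63364762],
       [  0.        , 463.84390433, 243.55437405],
       [  0.        ,   0.        ,   1.        ]]), 'rvec': array([ 2.16105523, -2.18072591,  0.1423177 ]), 'tvec': array([-0.00816267,  0.56117602,  0.98354088])}
{'mtx': array([[565.0707231 ,   0.        , 314.51766369],
       [  0.        , 565.0707231 , 237.80138635],
       [  0.        ,   0.        ,   1.        ]]), 'rvec': array([ 1.73281811,  2.14803754, -0.54579621]), 'tvec': array([ 0.10355182, -0.45397022,  1.39588792])}
```

View pics/top0.png

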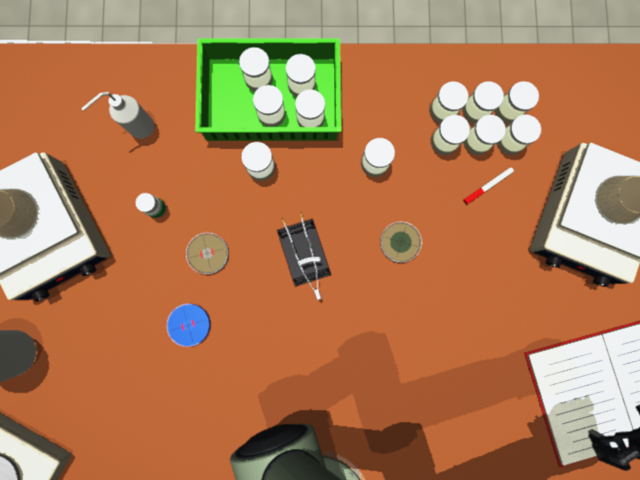

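View pics/scene0.png

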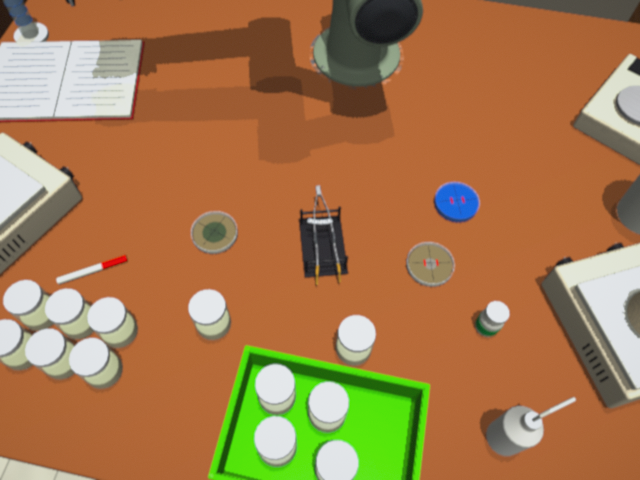

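The candidates in the top view are:
- **Amber dish with red ticks:** (207,254)
- **Blue look-alike with red ticks:** (188,325)
- **Spare dish with green colony:** (401,242)

By the description, the one to measure is (207,254). The forceps lie on the rest, with the bow at (318,296) and the gilt points at about (285,218) and (303,215).

```bash
cat > h.py <<'E'
import numpy as np,cv2
from rig import vision,status,bot
def cam(n):
    p=vision.camera_params(n);R=cv2.Rodrigues(p["rvec"])[0];return p,R,-R.T@p["tvec"]
def ray(n,uv,z):
    p,R,c=cam(n);d=R.T@np.linalg.solve(p["mtx"],[uv[0],uv[1],1.]);return c+d*(z-c[2])/d[2]
def proj(n,X):
    p,_,_=cam(n);return cv2.projectPoints(np.float64([X]),p["rvec"],p["tvec"],p["mtx"],None)[0].reshape(-1,2)
def blobs(mask,amin=3):
    k,l,st,ce=cv2.connectedComponentsWithStats(mask.astype(np.uint8));return [(ce[i],st[i,4]) for i in range(1,k) if st[i,4]>=amin]
def redm(im,off=(0,0)):
    i=im.astype(int);return (i[...,0]-np.maximum(i[...,1],i[...,2]*1)>90)&(abs(i[...,1]-i[...,2])<35)
E
python3 - <<'E'
from h import *
ims={n:vision.capture(n) for n in("top","scene")}
boxes={"top":[(180,227,55,55),(268,205,72,100)],"scene":[(400,235,60,55),(290,180,66,110)]}
row=[]
for n in ims:
    im=ims[n]
    for (x,y,w,h) in boxes[n]:
        c=im[y:y+h,x:x+w]; row.append(cv2.resize(c,(200 if h>90 else 200,300),interpolation=cv2.INTER_NEAREST) if 0 else cv2.resize(c,None,fx=300/h*(1 if h<90 else 2)/(1 if h<90 else 2),fy=300/h,interpolation=cv2.INTER_CUBIC))
    x,y,w,h=boxes[n][0]
    c=im[y:y+h,x:x+w]
    for ce,a in blobs(redm(c)):
        uv=ce+[x,y];print(n,"tick",uv.round(1),a,ray(n,uv,.015).round(4))
    # dish outline: ring not orange
    x,y,w,h=boxes[n][1];c=im[y:y+h,x:x+w].astype(int)
    dark=(c.max(2)<70);pts=np.argwhere(dark)[:,::-1]+[x,y]
    print(n,"rest mean",ray(n,pts.mean(0),.01).round(3))
    gilt=(c[...,0]>150)&(c[...,0]-c[...,2]>70)&(c[...,1]>110)
    for ce,a in blobs(gilt,1):print(n,"gilt",(ce+[x,y]).round(1),a)
    wh=(c.min(2)>150)
    for ce,a in blobs(wh,2):print(n,"white",(ce+[x,y]).round(1),a,ray(n,ce+[x,y],.05).round(4))
W=[np.vstack(r) if 0 else r for r in row]
a=np.hstack(row[:2]);b=np.hstack(row[2:]);w=max(a.shape[1],b.shape[1])
f=lambda q:cv2.copyMakeBorder(q,0,0,0,w-q.shape[1],0)
cv2.imwrite("pics/c1.png",np.vstack([f(a),f(b)])[:,:,::-1])
E
```

```text
top tick [211.7 251.3] 11 [0.5478 0.2299 0.015 ]
top tick [200.9 254. ] 10 [0.5419 0.2537 0.015 ]
top rest mean [0.544 0.026 0.01 ]
top gilt [300.9 216.7] 25
top gilt [283.5 222.3] 21
top gilt [317.2 284.5] 25
top gilt [311.1 286.3] 23
top gilt [314.  293.5] 2
top gilt [320. 294.] 1
top gilt [315.  296.5] 2
top gilt [321. 297.] 1
top gilt [316.5 299.5] 2
top white [302.9 224. ] 11 [0.6019 0.0271 0.05  ]
top white [288.2 233.3] 18 [0.5819 0.0589 0.05  ]
top white [305.4 233.6] 7 [0.581  0.0218 0.05  ]
top white [310.8 249.5] 4 [0.5464 0.0106 0.05  ]
top white [307.9 259.7] 118 [0.5245 0.0168 0.05  ]
top white [315.  266.5] 2 [0.5098 0.0018 0.05  ]
top white [301.2 268.5] 4 [0.5058 0.0312 0.05  ]
top white [317.  293.9] 44 [ 0.4515 -0.0021  0.05  ]
scene tick [424.2 262.4] 13 [0.5465 0.2287 0.015 ]
scene tick [436.7 262.2] 14 [0.5409 0.2525 0.015 ]
scene rest mean [0.554 0.027 0.01 ]
scene gilt [317.5 184.6] 8
scene gilt [324.2 198.5] 23
scene gilt [315.  190.5] 2
scene gilt [315.  194.5] 2
scene gilt [314. 204.] 3
scene gilt [313. 208.] 3
scene gilt [330. 214.] 1
scene gilt [338.3 267.6] 18
scene gilt [316.9 269.8] 23
scene gilt [339.9 278.6] 19
scene gilt [317.  280.8] 20
scene white [318.1 189.6] 31 [ 0.4479 -0.004   0.05  ]
scene white [319.4 221.1] 98 [0.5195 0.0137 0.05  ]
```

View pics/c1.png

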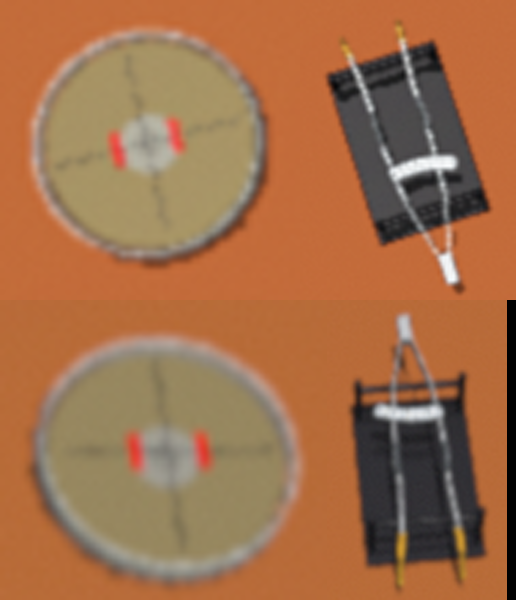

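The crop confirms the amber dish with the cream colony and two red ticks, at top (211.7,251.3) and (200.9,254.0). It also shows the forceps' gilt points at top ≈(283,218.5) and (301,212.5), and at scene (317,285.5) and (339.5,283.5).

```bash
python3 - <<'E'
from h import *
T={"top":[(282.8,218.5),(300.8,213)],"scene":[(339.5,283.4),(316.8,285.6)]}
for n in T:
    t=[ray(n,u,.013) for u in T[n]];print(n,"tips",[x.round(4) for x in t],np.linalg.norm(t[0]-t[1]).round(4))
    im=vision.capture(n).astype(int)
    x,y,w,h={"top":(305,275,25,35),"scene":(305,175,25,30)}[n]
    c=im[y:y+h,x:x+w]
    m=(c.min(2)>120);p=np.argwhere(m)[:,::-1]+[x,y]
    e=p[p[:,1]==(p[:,1].max() if n=="top" else p[:,1].min())].mean(0)
    b=ray(n,e,.05);mid=(t[0]+t[1])/2
    d=mid-b;yaw=np.arctan2(d[1],d[0]);u=np.array([np.cos(yaw),np.sin(yaw)])
    print(n,"bow",e,b.round(4),"len",np.hypot(d[0],d[1]).round(4),"yaw",yaw.round(4),"grip",(mid[:2]-.075*u).round(4),(b[:2]+.122*u).round(4))
s=status.read_state()
from scipy.spatial.transform import Rotation as R
q=s["tcp_rot"];M=R.from_quat(q,scalar_first=True).as_matrix();print(M.round(3))
E
```

```text
top tips [array([0.6205, 0.0729, 0.013 ]), array([0.6327, 0.0325, 0.013 ])] 0.0422
top bow [318. 299.] [ 0.4407 -0.004   0.05  ] len 0.1943 yaw 0.2963 grip [0.5549 0.0308] [0.5574 0.0316]
scene tips [array([0.625 , 0.0757, 0.013 ]), array([0.6388, 0.0343, 0.013 ])] 0.0436
scene bow [318. 185.] [ 0.4369 -0.0064  0.05  ] len 0.2044 yaw 0.305 grip [0.5604 0.0325] [0.5533 0.0302]
[[ 0.907  0.42  -0.   ]
 [ 0.42  -0.907  0.001]
 [ 0.    -0.001 -1.   ]]
```

```bash
python3 -m handwheel '{"hand":[1,1,1,1,1,1,1,1,1,1,1,1],"linear":[[0,0,0],[0.0425,-0.0373,0],[0.0425,-0.0373,0],[0.0425,-0.0373,0],[0.0425,-0.0373,0],[0.0425,-0.0373,0],[0.0425,-0.0373,0],[0.0425,-0.0373,0],[0.0425,-0.0373,0],[0.0425,-0.0373,0],[0.0425,-0.0373,0],[0.0425,-0.0373,0]],"twist":[0.133,0,0,0,0,0,0,0,0,0,0,0]}' 20
cat > d.py <<'E'
import sys
from h import *
from scipy.spatial.transform import Rotation as R
s=status.read_state();M=R.from_quat(s["tcp_rot"],scalar_first=True).as_matrix()
t=np.array([float(a) for a in sys.argv[1:4]]);yaw=float(sys.argv[4])
y=np.arctan2(M[1,0],M[0,0])
print("shift in tool axes now",(M.T@(t-s["position"])).round(4),"yaw",y.round(4),"twist",round(y-yaw,4),"z-axis",M[:,2].round(3),"open",s["opening"])
E
python3 d.py 0.557 0.031 0.1 0.30
```

```text
clock: 1.8
position: [0.557, 0.0331, 0.2314]
tcp_rot: [0.0, 0.989, 0.15, 0.0]
force: [0.3, -0.4, -0.5]
opening: 0.086
grip_force: 0.0
shift in tool axes now [-0.0006  0.0019  0.1314] yaw 0.301 twist 0.001 z-axis [ 0. -0. -1.] open 0.08598466870273411
```

```bash
python3 -m handwheel '{"hand":[1,1,1,0.6,0.3,0.1,0.1,0.1],"linear":[[0,0.002,0.05],[0,0,0.05],[0,0,0.05],[0,0,0.025],[0,0,0.015],[0,0,0.01],[0,0,0],[0,0,0]],"twist":[0,0,0,0,0,0,0,0]}' 20
python3 d.py 0.557 0.031 0.03 0.30
```

```text
clock: 2.8
position: [0.5576, 0.0293, 0.0323]
tcp_rot: [0.0, 0.989, 0.15, 0.001]
force: [-0.1, 0.2, 0.1]
opening: 0.0468
grip_force: 0.0
shift in tool axes now [-0.0001 -0.0018  0.0023] yaw 0.3008 twist 0.0008 z-axis [ 0.002 -0.    -1.   ] open 0.04679874599583505
```

```bash
python3 -m handwheel '{"hand":[0.1,0,-0.1,-0.1],"linear":[[0,-0.0018,0.002],[0,0,0],[0,0,0],[0,0,0]],"twist":[0,0,0,0]}' 20
python3 d.py 0.557 0.031 0.03 0.30; python3 - <<'E'
from h import *
a=vision.capture("top")[195:310,250:350];b=vision.capture("scene")[170:300,270:370]
f=lambda q,k:cv2.resize(q,(390,500),interpolation=3)
cv2.imwrite("pics/c2.png",np.hstack([f(a,0),f(b,0)])[:,:,::-1])
E
```

```text
clock: 3.3
position: [0.5563, 0.0312, 0.0294]
tcp_rot: [-0.0, 0.989, 0.15, 0.0]
force: [0.3, 0.0, 0.2]
opening: 0.0385
grip_force: 0.1
shift in tool axes now [ 0.0006  0.0004 -0.0006] yaw 0.3008 twist 0.0008 z-axis [ 0.  0. -1.] open 0.038486419088250526
```

View pics/c2.png

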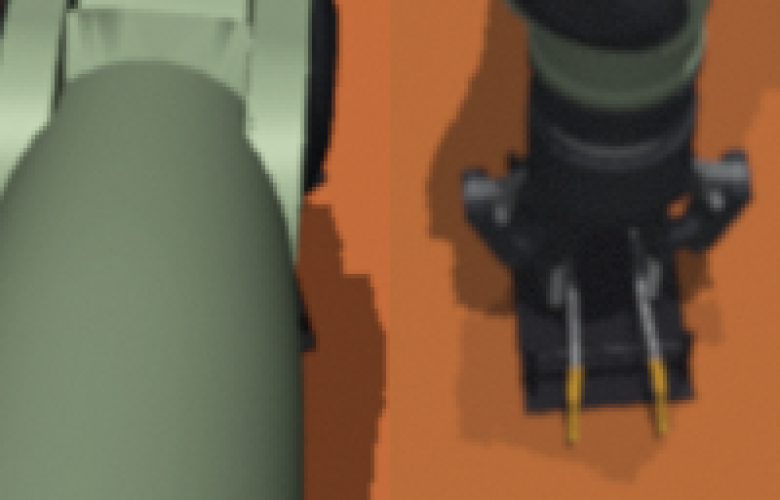

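The top view is blocked by the arm. The scene view shows the fingers straddling the thumb pads, with the gilt points visible at about (572,440) and (660,432) in the crop. Next I squeeze.

```bash
python3 -m handwheel '{"hand":[-0.16,-0.22,-0.28,-0.33,-0.38,-0.38,-0.38,-0.38],"linear":[[0,0,0],[0,0,0],[0,0,0],[0,0,0],[0,0,0],[0,0,0],[0,0,0],[0,0,0]],"twist":[0,0,0,0,0,0,0,0]}' 20
cat > tips.py <<'E'
import sys
from h import *
# gilt shank ends in scene view, near the expected tip positions; plane z from arg
s=status.read_state();z=float(sys.argv[1])
from scipy.spatial.transform import Rotation as R
M=R.from_quat(s["tcp_rot"],scalar_first=True).as_matrix()
e=s["position"]+.075*M[:,0];e[2]=z
uv=proj("scene",e)[0].astype(int);x,y=uv[0]-22,uv[1]-25
c=vision.capture("scene")[y:y+40,x:x+44];i=c.astype(int)
H=cv2.cvtColor(c,cv2.COLOR_RGB2HSV).astype(int)
m=(H[...,0]>=18)&(H[...,0]<=32)&(H[...,1]>120)&(H[...,2]>90)
k,l,st,ce=cv2.connectedComponentsWithStats(m.astype(np.uint8));P=[]
for j in np.argsort(-st[1:,4])[:2]+1:
    p=np.argwhere(l==j)[:,::-1];b=p[p[:,1]==p[:,1].max()].mean(0)+[x,y]+[0,.5];P.append(ray("scene",b,z));print(b,st[j,4],P[-1].round(4))
print("gap",np.linalg.norm(P[0]-P[1]).round(4),"mid",((P[0]+P[1])/2).round(4),"expected",e.round(4))
cv2.imwrite("pics/"+sys.argv[2],cv2.resize(c,None,fx=10,fy=10,interpolation=0)[:,:,::-1])
E
python3 tips.py 0.013 t1.png;python3 d.py 0.557 0.031 0.03 0.30
```

```text
clock: 4.4
position: [0.5565, 0.0311, 0.0294]
tcp_rot: [0.0, 0.989, 0.15, 0.0]
force: [1.2, 0.0, 3.9]
opening: 0.0264
grip_force: 3.0
[321.5 281.5] 55 [0.6285 0.0413 0.013 ]
[334.  281.5] 48 [0.6234 0.0647 0.013 ]
gap 0.0239 mid [0.6259 0.053  0.013 ] expected [0.6282 0.0533 0.013 ]
shift in tool axes now [ 0.0004  0.0002 -0.0006] yaw 0.3008 twist 0.0008 z-axis [ 0.001 -0.    -1.   ] open 0.02632998309799228
```

View pics/t1.png

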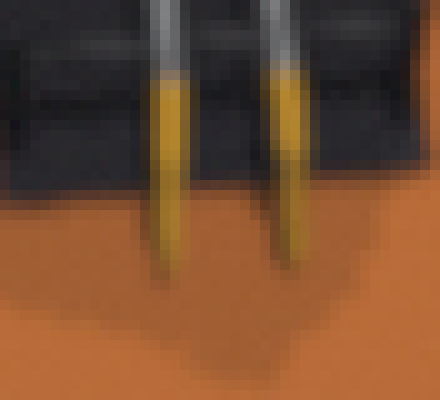

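The points show at scene (321.5,281.5) and (334,281.5), with a gap of 23.9 mm. Next I lift.

```bash
python3 -m handwheel '{"hand":[-0.38,-0.38,-0.38,-0.38,-0.38,-0.38,-0.38,-0.38,-0.38],"linear":[[0,0,-0.004],[0,0,-0.008],[0,0,-0.012],[0,0,-0.015],[0,0,-0.015],[0,0,-0.01],[0,0,0],[0,0,0],[0,0,0]],"twist":[0,0,0,0,0,0,0,0,0]}' 20
python3 tips.py 0.077 t2.png;python3 d.py 0.4714 0.2237 0.0934 0.235
```

```text
clock: 5.58
position: [0.5557, 0.0311, 0.0927]
tcp_rot: [-0.0, 0.989, 0.15, -0.001]
force: [-0.1, -0.3, -0.8]
opening: 0.0266
grip_force: 3.8
[322.5 268.5] 74 [0.632  0.0423 0.077 ]
[336.  267.5] 69 [0.6248 0.0658 0.077 ]
gap 0.0246 mid [0.6284 0.054  0.077 ] expected [0.6273 0.0534 0.077 ]
shift in tool axes now [-0.0235 -0.2089 -0.0006] yaw 0.3007 twist 0.0657 z-axis [-0.001  0.    -1.   ] open 0.026409125648417662
```

View pics/t2.png

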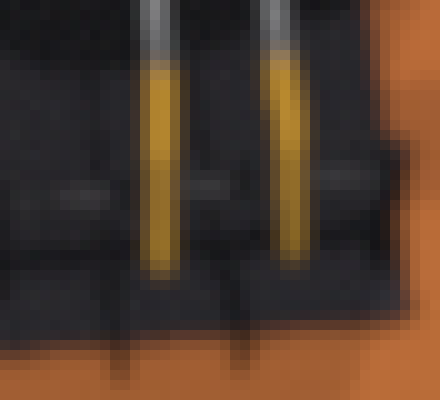

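The forceps hang level in the fingers, with the points at scene (322.5,268.5) and (336,267.5). Next I carry them to above the dish.

```bash
python3 -m handwheel '{"hand":[-0.38,-0.38,-0.38,-0.38,-0.38,-0.38,-0.38,-0.38,-0.38,-0.38,-0.38,-0.38],"linear":[[-0.001,-0.01,0],[-0.002,-0.02,0],[-0.0035,-0.03,0],[-0.0035,-0.03,0],[-0.0035,-0.03,0],[-0.0035,-0.03,0],[-0.003,-0.027,0],[-0.0025,-0.02,0],[-0.001,-0.012,0],[0,0,0],[0,0,0],[0,0,0]],"twist":[0,0,0,0,0,0,0,0,0,0.033,0.033,0]}' 20
python3 -m handwheel '{"hand":[-0.38,-0.38],"linear":[[0,0,0],[0,0,0]],"twist":[0,0]}'
python3 tips.py 0.077 t3.png;python3 d.py 0.4714 0.2237 0.0934 0.235
```

```text
clock: 7.12
position: [0.477, 0.2055, 0.0933]
tcp_rot: [-0.007, 0.992, 0.128, -0.001]
force: [-0.3, -0.1, -1.3]
opening: 0.0262
grip_force: 3.8
clock: 7.38
position: [0.4766, 0.2067, 0.0933]
tcp_rot: [-0.007, 0.992, 0.129, -0.001]
force: [-1.1, -0.7, -0.8]
opening: 0.0267
grip_force: 3.8
[436.  248.5] 32 [0.5466 0.2392 0.077 ]
[424.  240.5] 20 [0.5346 0.2155 0.077 ]
gap 0.0266 mid [0.5406 0.2273 0.077 ] expected [0.5491 0.226  0.077 ]
shift in tool axes now [-0.0006 -0.0176  0.0001] yaw 0.26 twist 0.025 z-axis [-0.004  0.014 -1.   ] open 0.02671908344737905
```

View pics/t3.png

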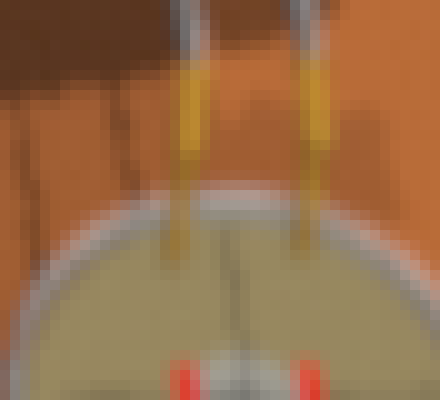

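```bash
python3 -c "
from h import *;s=status.read_state();print(s['q'].round(3),s['torque'].round(2))"; python3 -m handwheel '{"hand":[-0.38,-0.38,-0.38,-0.38,-0.38],"linear":[[0,-0.006,0],[0,-0.008,0],[0,-0.004,0],[0,0,0],[0,0,0]],"twist":[0.01,0.01,0.005,0,0]}'
python3 d.py 0.4714 0.2237 0.0934 0.235;python3 -c "
from h import *;s=status.read_state();print(s['q'].round(3),s['torque'].round(2))"
```

```text
[ 0.259  0.408 -0.463  0.7    0.014  3.141] [-0.02  0.04 -0.01]
clock: 8.05
position: [0.4758, 0.2093, 0.0936]
tcp_rot: [-0.013, 0.992, 0.128, -0.002]
force: [0.2, -0.9, -0.3]
opening: 0.0264
grip_force: 3.8
shift in tool axes now [-0.0006 -0.015   0.0006] yaw 0.2577 twist 0.0227 z-axis [-0.008  0.025 -1.   ] open 0.026398223275881358
[ 0.257  0.408 -0.463  0.701  0.027  3.141] [-0.02 -0.03  0.01]
```

The last joint sits at its range end. Yaw 0.34 will do instead, since it only costs about 1 mm at the points, so I turn back.

```bash
python3 -m handwheel '{"hand":[-0.38,-0.38,-0.38,-0.38],"linear":[[0,0,0],[0,0,0],[0,0,0],[0,0,0]],"twist":[-0.04,-0.04,0,0]}'
python3 d.py 0.4736 0.2162 0.0934 0.34;python3 -c "
from h import *;s=status.read_state();print(s['q'].round(3))"
```

```text
clock: 8.55
position: [0.4758, 0.2093, 0.0936]
tcp_rot: [-0.013, 0.986, 0.168, -0.002]
force: [0.8, -0.8, -0.7]
opening: 0.0264
grip_force: 3.8
shift in tool axes now [ 0.0002 -0.0072  0.0004] yaw 0.3371 twist -0.0029 z-axis [-0.008  0.025 -1.   ] open 0.026385790699557158
[ 0.257  0.408 -0.463  0.701  0.027  3.061]
```

```bash
python3 -m handwheel '{"hand":[-0.38,-0.38,-0.38,-0.38],"linear":[[0,-0.004,0],[0,-0.003,0],[0,0,0],[0,0,0]],"twist":[0,0,0,0]}'
python3 d.py 0.4736 0.2162 0.0934 0.34; python3 - <<'E'
from h import *
from scipy.spatial.transform import Rotation as R
s=status.read_state();M=R.from_quat(s["tcp_rot"],scalar_first=True).as_matrix()
P=[s["position"]+M@[.075,y,.0164] for y in(-.012,.012)]
for p in P:print(p.round(4),proj("scene",p)[0].round(1),proj("top",p)[0].round(1))
a=vision.capture("scene")[225:295,390:475];b=vision.capture("top")[215:285,165:250]
cv2.imwrite("pics/c4.png",np.hstack([cv2.resize(q,(390,321),interpolation=0) for q in(a,b)])[:,:,::-1])
E
```

```text
clock: 9.05
position: [0.4735, 0.216, 0.0938]
tcp_rot: [-0.013, 0.986, 0.168, -0.002]
force: [-0.2, 0.1, -0.3]
opening: 0.0267
grip_force: 3.8
shift in tool axes now [ 0.0002 -0.0002  0.0004] yaw 0.3378 twist -0.0022 z-axis [-0.008  0.025 -1.   ] open 0.02667285435646893
[0.5401 0.2526 0.0778] [443.7 246.6] [194.1 252.1]
[0.5481 0.2299 0.0772] [431.  248.2] [205.2 248.2]
```

View pics/c4.png

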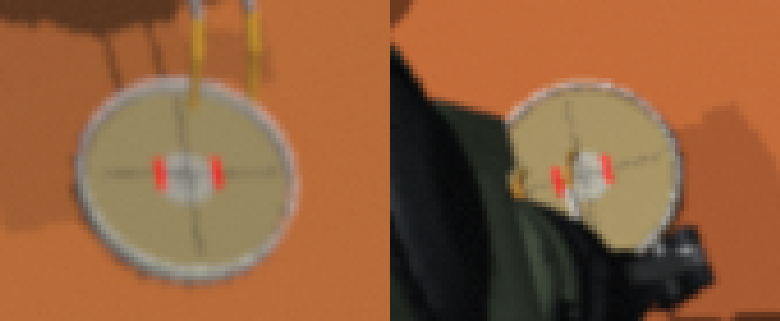

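The scene crop shows the tips at about (432.3,248.2) and (445,246), and the top crop shows the right tip at about (204.5,248). Both are within about 1 px of the prediction, some 2 mm to the left. Next I come down to about 2 cm above the dish.

```bash
python3 -m handwheel '{"hand":[-0.38,-0.38,-0.38,-0.38,-0.38,-0.38,-0.38,-0.38],"linear":[[0,0.001,0.007],[0,0.001,0.01],[0,0,0.01],[0,0,0.01],[0,0,0.006],[0,0,0],[0,0,0],[0,0,0]],"twist":[0,0,0,0,0,0,0,0]}'
python3 - <<'E'
from h import *
from scipy.spatial.transform import Rotation as R
from scipy.optimize import least_squares
# triangulated right tip at the previous pose
def tri(a,b):
    return least_squares(lambda X:np.r_[proj("scene",X)[0]-a,proj("top",X)[0]-b],[.545,.23,.07]).x
print("right tip before",tri((432.3,248.3),(204.5,247.6)).round(4),"predicted .5481 .2299 .0772")
s=status.read_state();M=R.from_quat(s["tcp_rot"],scalar_first=True).as_matrix()
print(s["position"].round(4))
for y in(-.012,.012):
    p=s["position"]+M@[.075,y,.0164];print(p.round(4),proj("scene",p)[0].round(1),proj("top",p)[0].round(1))
a=vision.capture("scene")[230:290,400:465];b=vision.capture("top")[225:285,180:245]
cv2.imwrite("pics/c5.png",np.hstack([cv2.resize(q,(390,360),interpolation=0) for q in(a,b)])[:,:,::-1])
E
```

```text
clock: 10.15
position: [0.4742, 0.2152, 0.0512]
tcp_rot: [-0.013, 0.986, 0.168, -0.001]
force: [0.3, 0.7, -0.3]
opening: 0.0266
grip_force: 3.8
right tip before [0.5491 0.2316 0.0792] predicted .5481 .2299 .0772
[0.4742 0.2152 0.0512]
[0.5409 0.2518 0.0352] [438.5 257.4] [199.5 253.6]
[0.5488 0.2292 0.0346] [426.2 258.9] [210.1 249.9]
```

View pics/c5.png

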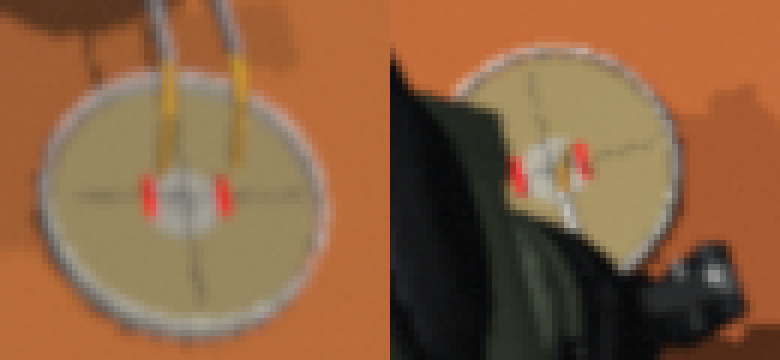

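The scene crop shows the tips at about (427.5,258) and (439.7,257.5), and the top crop shows the right tip at about (209,251). The points stand about 2 mm left and 1 mm short of the ticks, so I correct that and descend another 14 mm.

```bash
python3 -m handwheel '{"hand":[-0.38,-0.38,-0.38,-0.38,-0.38,-0.38,-0.38,-0.38],"linear":[[0,0.001,0.003],[0.0005,0.0014,0.005],[0,0,0.004],[0,0,0.002],[0,0,0],[0,0,0],[0,0,0],[0,0,0]],"twist":[0,0,0,0,0,0,0,0]}'
python3 - <<'E'
from h import *
from scipy.spatial.transform import Rotation as R
s=status.read_state();M=R.from_quat(s["tcp_rot"],scalar_first=True).as_matrix()
print(s["position"].round(4),s["q"].round(3))
for y in(-.012,.012):
    p=s["position"]+M@[.075,y,.0164];print(p.round(4),proj("scene",p)[0].round(1),proj("top",p)[0].round(1))
a=vision.capture("scene")[240:280,410:453];b=vision.capture("top")[235:275,190:233]
cv2.imwrite("pics/c6.png",np.hstack([cv2.resize(q,(387,360),interpolation=0) for q in(a,b)])[:,:,::-1])
E
```

```text
clock: 11.25
position: [0.4751, 0.2134, 0.0368]
tcp_rot: [-0.013, 0.986, 0.168, -0.001]
force: [0.2, 0.5, -1.0]
opening: 0.0266
grip_force: 3.8
[0.4751 0.2134 0.0368] [ 0.265  0.489 -0.514  0.568  0.027  3.069]
[0.5418 0.25   0.0209] [436. 261.] [201.9 253.8]
[0.5497 0.2274 0.0202] [423.9 262.5] [212.4 250.2]
```

View pics/c6.png

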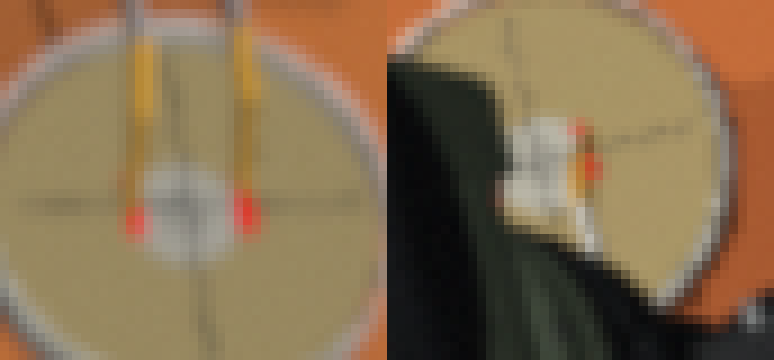

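The scene crop shows the tips at about (424.7,262.8) and (436.8,261.7), over the ticks. The top crop shows the right tip at about (211.2,250.6) on its tick. I check these numbers against points over the ticks.

```bash
python3 - <<'E'
from h import *
from scipy.optimize import least_squares
for t in((.5414,.2531),(.5471,.2293)):
    for z in(.018,.022,.026):print(z,proj("scene",(*t,z))[0].round(1),proj("top",(*t,z))[0].round(1))
for z in(.018,.022,.026):print(z,"R",ray("scene",(424.7,262.8),z).round(4),ray("top",(211.2,250.6),z).round(4),"L",ray("scene",(436.8,261.7),z).round(4))
print(least_squares(lambda X:np.r_[proj("scene",X)[0]-(424.7,262.8),proj("top",X)[0]-(211.2,250.6)],[.545,.23,.02]).x)
E
```

```text
0.018 [437.3 261.8] [200.8 254.1]
0.022 [437.7 260.9] [200.4 254. ]
0.026 [438.2 260. ] [199.9 253.8]
0.018 [424.8 262. ] [211.7 251.5]
0.022 [425.2 261.1] [211.3 251.3]
0.026 [425.6 260.2] [210.9 251.1]
0.018 R [0.5488 0.2293 0.018 ] [0.549  0.2304 0.018 ] L [0.5414 0.2521 0.018 ]
0.022 R [0.551  0.2288 0.022 ] [0.5486 0.2296 0.022 ] L [0.5436 0.2515 0.022 ]
0.026 R [0.5531 0.2283 0.026 ] [0.5482 0.2287 0.026 ] L [0.5457 0.2509 0.026 ]
[0.54902069 0.22970579 0.01859876]
```

```bash
python3 -m handwheel '{"hand":[-0.38,-0.38,-0.38,-0.38,-0.38,-0.38,-0.38,-0.38,-0.38],"linear":[[-0.0012,-0.001,-0.001],[0,0,0],[0,0,0],[0,0,0],[0,0,0],[0,0,0],[0,0,0],[0,0,0],[0,0,0]],"twist":[0,0,0,0,0,0,0,0,0]}'
python3 -c "
from rig import hand_in,status
s=status.read_state();print(s['joint_velocities'].round(3),s['position']);print(hand_in())"
```

```text
clock: 12.48
position: [0.4735, 0.2139, 0.0377]
tcp_rot: [-0.013, 0.986, 0.168, -0.002]
force: [0.1, 0.5, -0.2]
opening: 0.0264
grip_force: 3.8
[ 0.001 -0.001 -0.001  0.    -0.002  0.   ] [0.47354268 0.21390288 0.0377221 ]
the job is handed in; nothing more can be done
None
```

I handed the job in at 12.5 s with the forceps held still over the red-ticked dish, squeezed to a gap of about 24 mm. By my last camera estimates the points were about 5 mm above the dish and within about 2 mm of the ticks; the hand-in gave no verdict.

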